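Drive the seized hinge pin out of a burger press and lift off its top plate

TASK

The hinge pin of the burger press has seized and the top plate has to come off for washing. Take the drift punch from its rest and, from the side away from the pin's head, press the pin slowly out until the punch's shoulder just meets the lug (feel for the hole and never press the punch harder than about 25 N, or the soft aluminium is spoiled; keep fingers off the base and the pin), then put the punch back in its rest. Lift the top plate off by its handle and lay it flat in the middle of the chopping board, leaving the mug, spice jar and tin where they are.

Things in the scene. Friction and masses are not known exactly. Their poses are not given: they have to be found in the camera images.
- press: Fixed aluminium base of a hinged burger press: dish 150 mm across, top face 30 mm up, hinge block with two lugs (eyes 26 mm across) bolted on at its back. Origin: centre of its underside. x toward the hinge, y along the hinge pin from plain end to head, z up. Hinge axis 46 mm up. Along y: right lug -20.5 to -8.5, tongue of the top plate -7 to 7, left lug 8.5 to 22.5 mm; lug bores 8.5 mm wide.
- pin_hole (a point): Nominal centre of the bore's mouth in the right lug's outer face, where the punch is pushed in along the press's +y. The hinge block is bolted on through slots, so the real bore lies up to 5 mm from this point along the press's x, either way (y, z are true). The pin's end lies 3 mm deep in the bore plus hinge_pin's value: a tip stopped at the lug's face has missed; shift it and feel again.
- hinge_pin (a joint): How far (m) the pin is driven out along +y of the press, 0 to 0.034; starts at 0 to 0.004. Steel pin 7 mm thick, 13 mm head on the left. At 0.0265 it is clear of the tongue; when the punch's shoulder meets the lug it is at 0.028 and stays there, held in the left lug. Seized: resists with 8 N plus 0.26 N per mm/s of pushing speed, so press slowly (10 to 20 mm/s).
- top_plate: Aluminium top plate of the press, 0.4 to 0.65 kg: disc 146 mm across, 12 mm thick, lying on the base, with a 14 mm wide tongue (oblong eye, 8.5 mm high) at its back that ends 109 mm from the middle, stands between the lugs with 1.5 mm play either side and lifts straight out once pin and punch are out of it. Origin: centre of its flat underside; x toward the tongue, z up.
- plate_handle (a point): Centre of the top plate's handle: a black round bar 18 mm thick, 78 mm long, along the plate's y, 48 mm above the plate's underside, 27 mm clear above the disc, on two posts 27 mm either side of this point. Pinch it from above across the plate's x.
- punch: Steel drift punch, 0.16 kg, lying level in its rest. Round handle 16 mm thick, 110 mm long; the drift at its front is 5 mm thick, 31 mm long; the flat step between them is the shoulder. Origin: middle of the handle, on its axis, the place to grip (centre of mass within 5 mm). y points along it to the tip (shoulder at y 55, tip at 86 mm); it may roll about y.
- punch_tip (a point): Tip of the drift, on the punch's axis, 86 mm from the middle of its handle.
- rest_axis (a point): Centre of the punch's rest, on the axis of a punch lying in it, 42 mm above the worktop. Fixed dark wooden bar 112 x 50 x 10 mm with two V-notched uprights 40 mm either side of this point along y, about 50 mm high; between them the handle is free to grip. y: along the punch in the rest, toward its tip.
- board_top (a point): Centre of the upper face of a fixed light wooden chopping board, 200 x 200 mm, 18 mm thick; the face is 18 mm above the worktop. z up.
- coffee_maker: Black coffee maker behind the punch rest, fixed, an obstacle: about 290 mm high and 250 mm across, its glass jug stands in its front with the handle toward the robot; origin: centre of its underside. Pass well in front of it.
- mug: Green and white mug, 101 mm high, 78 mm across; bystander, its origin is the centre of its underside.
- spice_jar: Spice jar with red cap, 108 mm high, 45 mm across; bystander, its origin is the centre of its underside.
- tin: Food tin, 110 mm high, 75 mm across; bystander, its origin is the centre of its underside.
There are look-alikes about, which are no part of the job. There is more than one size of the punch; the one meant has the size given above.

How it is judged:
On the way, in this order (a step that is already met when the one before it is completed fails the run):
1. the pin is driven clear of the tongue (at least 26.5 mm out), the punch in the bore behind it (value of joint hinge_pin above 0.0265 m and y of punch_tip in the frame of pin_hole between 0.027 and 0.036 m), for 0.1 s.
2. the punch lies in its rest again, let go (distance between punch and rest_axis below 0.025 m and z of punch in the frame of rest_axis between -0.004 and 0.004 m and contact force between the fingers and punch below 0.1 N), for 0.2 s.
3. the top plate is lifted clear of the lugs (z of top_plate in the frame of press above 0.065 m), for 0.1 s.
At the end, for the whole second after the job is handed in: Pin at least 26.5 mm out; top plate flat on the board (tilt under 0.06 rad, underside within 3 mm of its face), centre within 35 mm of the board's centre along each side; punch in both notches of its rest, within 25 mm of the rest's centre; both still (value of joint hinge_pin above 0.0265 m and x of top_plate in the frame of board_top between -0.035 and 0.035 m and y of top_plate in the frame of board_top between -0.035 and 0.035 m and z of top_plate in the frame of board_top between -0.003 and 0.003 m and angle between top_plate's own z axis and vertical below 0.06 rad and distance between punch and rest_axis below 0.025 m and z of punch in the frame of rest_axis between -0.004 and 0.004 m and linear speed of each of top_plate, punch below 0.02 m/s); the robot touches nothing.
It fails at once if the punch presses on the press (lug or pin) with well over 25 N (all its contacts summed: 30 N) (contact force between punch and press above 30 N).
It fails at once if the punch presses on the top plate with well over 25 N (30 N) (contact force between punch and top_plate above 30 N).
It fails at once if the fingers push the pin or the press (contact force between the fingers and press above 6 N).
It fails at once if mug, spice jar or tin is moved by more than 15 mm (distance of any of mug, spice_jar, tin from where it was at the start of the episode above 0.015 m).
It also fails if it takes over 72 s, if anything falls off the work surface, if the arm or the gripper's body presses on something with over 40 N, if the wrist force passes 120 N, or if a joint passes its speed limit or range.

ROBOT

A 6-joint arm with a two-finger parallel gripper is mounted at the origin on a cart in front of the work surface, level with it; the furniture and walls round the work are solid. World frame = base frame: x ahead of the robot, y to its left, z up, the work surface at z = 0. Lengths are in m, angles in rad, forces in N, time in s.
With the tool pointing down it reaches from about 0.25 to 0.725 m from the base axis. Payload 9.7 kg.
Tool frame: the origin (TCP) lies between the finger pads; the fingertips stand 25 mm ahead of it and the grasp point (between the pads) lies 6 mm ahead of it; z points along the fingers, y is the line along which they close (so a half turn about z gives the same grasp; the last joint's range is limited). The gripper opens to 85 mm and grips with 20 to 120 N. Pads are 22 mm wide; open, the fingers measure 114 mm over their backs; the gripper's body (76 mm by 85 mm) begins 54 mm behind the grasp point. The pads swing forward as they close: fully open they stand 13 mm farther back than shut.
Start: joints at [-1.206, 0.087, 0.176, 1.66, 0, 1.571], TCP at [0.196, -0.514, 0.256] pointing down, gripper open.
Joint ranges: [-3.13, 3.13], [-0.85, 1.81], [-1.15, 1.24], [-2.2, 2.28], [-1.44, 1.52], [-3.14, 3.14]. Speed limits (rad/s): [2.22, 2.22, 2.57, 3.14, 3.14, 3.14].

INTERFACE

Orientations are given as [roll, pitch, yaw] about the fixed x, y, z axes, in that order (R = Rz(yaw) Ry(pitch) Rx(roll)).
In Python, from rig import robot gives the robot as it stands.
- The arm moves only by the shell command python3 -m creep 'ROWS' [OPENING] [FORCE]. ROWS is JSON, a list of rows, each an object of numbers: "dx", "dy", "dz": the shift along the tool's x, y, z in m; "rx", "ry", "rz": the turn, a rotation vector about the tool's x, y, z in rad. A call has 1 to 8 rows; each row shifts and turns the commanded pose from where the row before left it, along the tool's axes as they then stand; what a row does not reach is not made up. A row lasts 1/10 s, in which the tool goes at most 50 mm and 8.59 degrees, less where a joint would pass 70% of its speed; a pose out of reach is approached as far as the arm can. A call is refused whole if a number of a shift passes 0.05 or a number of a turn 0.15, either way. A call with a gripper value outside its range is refused whole. OPENING is the opening in per cent of the stroke, from 0 (shut) to 100 (fully open), set as the call begins (- or left out, the last holds). The fingers move at their own pace and stop on an object; FORCE is the grip in N (left out, the last holds). Time passes only in rows, so rows that do not move let the fingers close. It gives the time, the measured TCP pose, the force, the opening and the grip force at its end, in the units of the state.
- robot.state(): the state, without advancing time (a new reading comes with each control period).
- robot.read_camera(name): name is "scene" or "side" or "wrist"; returns the picture (480x640x3 uint8, blue, green, red); there is no depth.
- robot.get_calibration(name): a dict with "intrinsics" (3x3 intrinsics, pixels), "distortion" ([k1, k2, p1, p2, k3] as OpenCV has them; the pictures are not rectified), "extrinsics" (4x4, takes a point from camera to world coordinates). Camera axes: x right, y up, looking along -z (the intrinsics and any distortion apply to the point x, -y, -z); pixel columns grow to the right and rows downward; lengths in m; the calibration is good to about 2 mm. A picture is of the moment at which its call begins: read the wrist's pose just before it. get_calibration takes no time and is no camera call; for the wrist camera it gives the pose at the moment of the call.
- robot.job_done(): hands the job in; it is judged then, once.
The state is a dict: "t": time; "q": joint angles; "qd": joint speeds; "joint_efforts": joint torques, N m; "tcp_pos": TCP position; "tool_rot": TCP orientation; "contact_force": force on the tool from outside, world axes, zero at the start; "ft_torque": the same for the moment, N m; "opening": finger opening in m; "finger_force": force on a finger pad.
Only numpy, scipy, OpenCV 4.12 (cv2) and the standard library are available. Lean on these libraries where they do the work, as an engineer would, in place of code of your own. Each camera call takes 0.05 s, during which the arm holds its last target. There are 200 camera calls.

## Working session

There is one attempt and no reset: what is moved stays moved. The work goes in short steps, Python scripts to look and compute and a shell command to move; the robot and the scene stay as the last step left them, time stands still between calls to the robot, and variables do not carry over. Pictures are saved under pics/ and viewed, at most 10 in all, crops included, and the job is handed in when it is done.

```bash
mkdir -p pics; ls
python3 - <<'E'
from rig import robot
import cv2,numpy as np
a=robot.read_camera("scene");b=robot.read_camera("side")
np.savez('pics/a.npz',a=a,b=b)
cv2.imwrite('pics/scene.png',a);cv2.imwrite('pics/side.png',b)
for n in("scene","side","wrist"):
    c=robot.get_calibration(n);print(n,np.round(c["intrinsics"],1).tolist(),c["distortion"],np.round(c["extrinsics"],3).tolist())
s=robot.state();print({k:np.round(v,3).tolist() for k,v in s.items()})
E
```

```text
pics
scene [[537.1, 0.0, 316.1], [0.0, 537.1, 248.6], [0.0, 0.0, 1.0]] [-0.07291481  0.          0.          0.          0.        ] [[0.745, 0.41, -0.526, -0.243], [-0.667, 0.445, -0.598, -0.904], [-0.011, 0.796, 0.605, 0.998], [0.0, 0.0, 0.0, 1.0]]
side [[495.0, 0.0, 323.6], [0.0, 495.0, 239.5], [0.0, 0.0, 1.0]] [0.00731441 0.         0.         0.         0.        ] [[-0.942, 0.147, -0.301, 0.198], [-0.334, -0.447, 0.83, 0.983], [-0.012, 0.882, 0.47, 0.617], [0.0, 0.0, 0.0, 1.0]]
wrist [[376.9, 0.0, 320.7], [0.0, 376.9, 237.9], [0.0, 0.0, 1.0]] [-0.0621808  0.         0.         0.         0.       ] [[0.357, 0.896, 0.265, 0.263], [-0.934, 0.342, 0.101, -0.489], [-0.001, -0.284, 0.959, 0.374], [0.0, 0.0, 0.0, 1.0]]
{'t': 0.1, 'q': [-1.206, 0.087, 0.175, 1.66, -0.0, 1.571], 'qd': [0.002, -0.0, 0.002, 0.002, 0.0, -0.001], 'joint_efforts': [-0.0, -52.156, 46.565, 0.016, 0.0, -0.0], 'tcp_pos': [0.196, -0.514, 0.256], 'tool_rot': [-3.14, 0.0, 0.365], 'contact_force': [0.049, 0.501, -0.287], 'ft_torque': [-0.002, -0.007, -0.005], 'finger_force': 0.0, 'opening': 0.085}
```

View pics/scene.png

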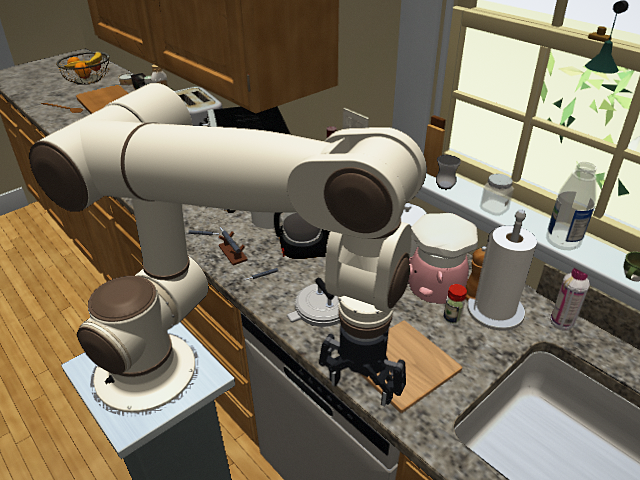

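View pics/side.png

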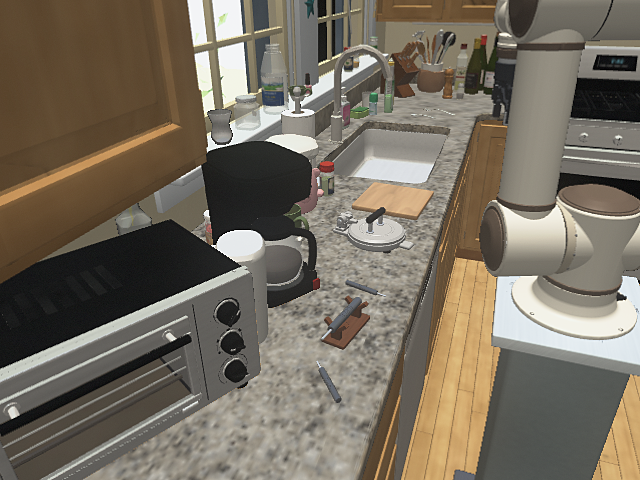

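The scene view shows the press at about (320,303), its hinge partly hidden by the arm, and the rest at (232,245). The side view shows the rest with its punch at (347,322), a loose punch either side of it, the press dish at (376,232) with its hinge at (345,222), and the board at (395,200).

```bash
cat > h.py <<'E'
from rig import robot
import cv2,numpy as np
from scipy.spatial.transform import Rotation as R
def ray(c,uv):
    p=cv2.undistortPoints(np.array(uv,float).reshape(-1,1,2),c["intrinsics"],np.array(c["distortion"]))[:,0]
    E=np.array(c["extrinsics"]);d=np.c_[p[:,0],-p[:,1],-np.ones(len(p))]@E[:3,:3].T
    return E[:3,3],d
def plane(c,uv,z):
    o,d=ray(c,uv);return o+d*((z-o[2])/d[:,2])[:,None]
def proj(c,P):
    E=np.array(c["extrinsics"]);q=(np.atleast_2d(P)-E[:3,3])@E[:3,:3];q=q*[1,-1,-1]
    return cv2.projectPoints(q,np.zeros(3),np.zeros(3),c["intrinsics"],np.array(c["distortion"]))[0][:,0]
def tri(c1,u1,c2,u2):
    o1,d1=ray(c1,[u1]);o2,d2=ray(c2,[u2]);d1,d2=d1[0],d2[0]
    s=np.linalg.lstsq(np.c_[d1,-d2],o2-o1,rcond=None)[0]
    return (o1+d1*s[0]+o2+d2*s[1])/2, np.linalg.norm(o1+d1*s[0]-o2-d2*s[1])
E
python3 - <<'E'
from h import *
c=robot.get_calibration("side")
for n,uv,z in [("punch ends",[(328,335),(361,300)],.045),("dish",[(376,230)],.042),("hinge",[(345,222)],.046),("board",[(353,205),(373,183),(434,188),(420,217)],.018),("rest bar corners",[(322,341),(343,349),(370,317),(348,309)],.01),("jar",[(327,193)],.0),("cm",[(317,285)],0.)]:
    print(n,np.round(plane(c,uv,z),3).tolist())
d=np.load('pics/a.npz')
I=np.vstack([cv2.resize(d['b'][270:360,290:410],None,fx=5,fy=3.2),cv2.resize(d['b'][180:270,310:450],(600,300))])
cv2.imwrite('pics/crop1.png',I)
E
```

```text
punch ends [[0.433, 0.317, 0.045], [0.406, 0.193, 0.045]]
dish [[0.455, -0.121, 0.042]]
hinge [[0.542, -0.133, 0.046]]
board [[0.57, -0.305, 0.018], [0.558, -0.493, 0.018], [0.364, -0.51, 0.018], [0.369, -0.284, 0.018]]
rest bar corners [[0.453, 0.296, 0.01], [0.408, 0.305, 0.01], [0.386, 0.196, 0.01], [0.436, 0.184, 0.01]]
jar [[0.688, -0.408, 0.0]]
cm [[0.533, 0.106, -0.0]]
```

View pics/crop1.png

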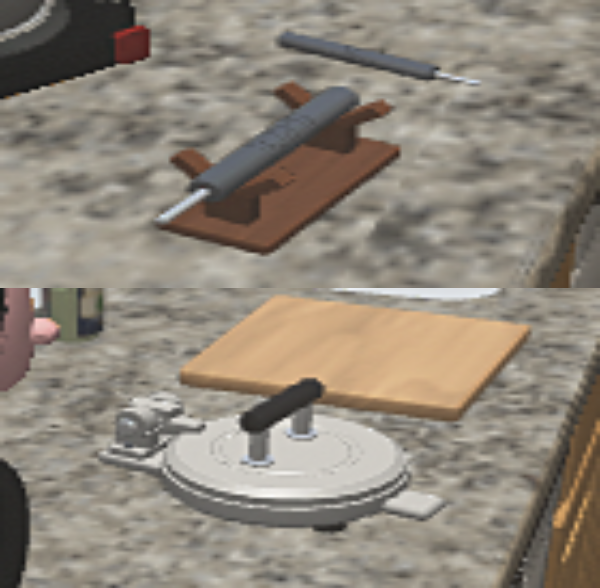

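The enlarged side view shows the thick-handled punch in the rest, tip toward the camera (+y), a thinner look-alike loose beyond it, and the press with its hinge toward +x and pin head on +y. I'll turn the wrist, look at the press on the way, then go to the rest.

```bash
python3 -m creep '[{"rz":-0.145},{"rz":-0.145},{"rz":-0.145},{"rz":-0.145},{"rz":-0.145},{"rz":-0.145},{"rz":-0.13}]' 100 20; python3 -m creep '[{"dx":0.045,"dy":0.023},{"dx":0.045,"dy":0.023},{"dx":0.045,"dy":0.023},{"dx":0.045,"dy":0.023},{"dx":0.045,"dy":0.023},{"dx":0.045,"dy":0.023},{"dx":0.045,"dy":0.023},{"dx":0.045,"dy":0.023}]'; python3 -m creep '[{},{},{}]'
cat > look.py <<'E'
from h import *
import sys,pickle
c=robot.get_calibration("wrist");I=robot.read_camera("wrist")
cv2.imwrite(f'pics/{sys.argv[1]}.png',I);pickle.dump((c,I),open(f'pics/{sys.argv[1]}.pkl','wb'))
s=robot.state();print(s['t'],np.round(s['tcp_pos'],4),np.round(s['tool_rot'],3),np.round(s['contact_force'],1))
E
python3 look.py w1
```

```text
0.15 [ 0.1962 -0.5137  0.2558] [-3.141 -0.     0.365] [-0.9  0.4  0.8]schema error: expected keys dx, dy, dz, rx, ry, rz
schema error: expected keys dx, dy, dz, rx, ry, rz
schema error: expected keys dx, dy, dz, rx, ry, rz
```

View pics/w1.png

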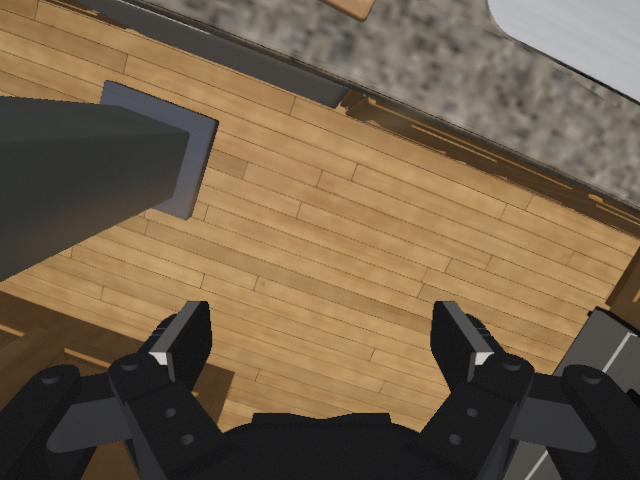

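The schema wants all six keys in each row, so nothing moved. That picture shows only floor and the gripper. I'll repeat the move with full rows.

```bash
python3 -m creep '[{"dx":0,"dy":0,"dz":0,"rx":0,"ry":0,"rz":-0.145},{"dx":0,"dy":0,"dz":0,"rx":0,"ry":0,"rz":-0.145},{"dx":0,"dy":0,"dz":0,"rx":0,"ry":0,"rz":-0.145},{"dx":0,"dy":0,"dz":0,"rx":0,"ry":0,"rz":-0.145},{"dx":0,"dy":0,"dz":0,"rx":0,"ry":0,"rz":-0.145},{"dx":0,"dy":0,"dz":0,"rx":0,"ry":0,"rz":-0.145},{"dx":0,"dy":0,"dz":0,"rx":0,"ry":0,"rz":-0.13}]' 100 20
python3 -m creep '[{"dx":0.045,"dy":0.023,"dz":0,"rx":0,"ry":0,"rz":0},{"dx":0.045,"dy":0.023,"dz":0,"rx":0,"ry":0,"rz":0},{"dx":0.045,"dy":0.023,"dz":0,"rx":0,"ry":0,"rz":0},{"dx":0.045,"dy":0.023,"dz":0,"rx":0,"ry":0,"rz":0},{"dx":0.045,"dy":0.023,"dz":0,"rx":0,"ry":0,"rz":0},{"dx":0.045,"dy":0.023,"dz":0,"rx":0,"ry":0,"rz":0},{"dx":0.045,"dy":0.023,"dz":0,"rx":0,"ry":0,"rz":0},{"dx":0.045,"dy":0.023,"dz":0,"rx":0,"ry":0,"rz":0}]'
python3 -m creep '[{"dx":0,"dy":0,"dz":0,"rx":0,"ry":0,"rz":0},{"dx":0,"dy":0,"dz":0,"rx":0,"ry":0,"rz":0}]'
python3 look.py w2
```

```text
t: 0.85
tcp_pos: [0.1962, -0.5137, 0.256]
tool_rot: [-3.141, -0.0, 1.371]
contact_force: [0.4, -0.2, -0.5]
opening: 0.0856
finger_force: 0.0
t: 1.65
tcp_pos: [0.4481, -0.2005, 0.2563]
tool_rot: [3.141, 0.0, 1.365]
contact_force: [0.2, -1.0, -0.0]
opening: 0.0857
finger_force: 0.0
t: 1.85
tcp_pos: [0.4477, -0.2013, 0.2559]
tool_rot: [-3.141, -0.0, 1.368]
contact_force: [0.2, -0.4, 0.3]
opening: 0.0852
finger_force: 0.0
1.9 [ 0.4472 -0.2022  0.256 ] [-3.141  0.     1.366] [-0.5 -0.2 -0.5]
```

View pics/w2.png

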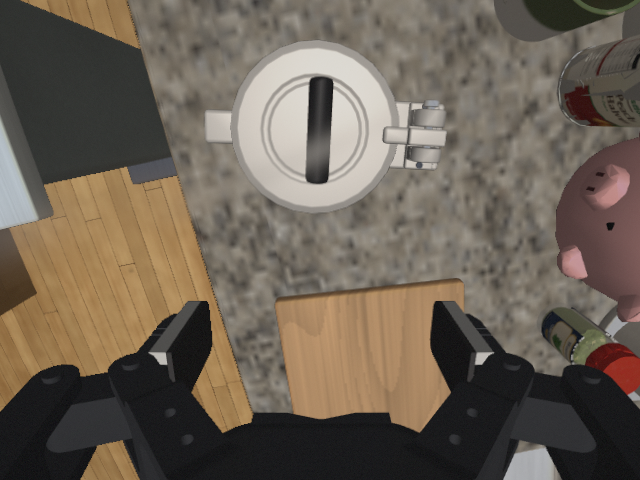

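The wrist view shows the plate centre near (317,127), black handle from (321,80) to (316,182), tongue and lugs at (385–445,100–168), board edge from (278,300) to (462,282), tin at (605,85), jar at (590,350).

Run:
```python
from h import *
import pickle
c,I=pickle.load(open('pics/w2.pkl','rb'))
g=cv2.cvtColor(I,cv2.COLOR_BGR2GRAY);hs=cv2.cvtColor(I,cv2.COLOR_BGR2HSV)
m=((g<60)).astype(np.uint8);m[:,:280]=0;m[:,360:]=0;m[:60]=0;m[200:]=0
n,l,st,ce=cv2.connectedComponentsWithStats(m);k=1+np.argmax(st[1:,4]);ys,xs=np.where(l==k)
P=plane(c,np.c_[xs,ys],.08)[:,:2];mu=P.mean(0);w,V=np.linalg.eigh(np.cov(P.T));ax=V[:,1]*np.sign(V[1,1])
print("handle",mu,(P.min(0)+P.max(0))/2,np.ptp((P-mu)@ax),np.ptp((P-mu)@V[:,0]),"axis",ax,"yaw",-np.arctan2(ax[0],ax[1]))
# disc: bright low-sat
m=((g>150)&(hs[...,1]<40)).astype(np.uint8);m[:,:200]=0;m[:,460:]=0;m[:30]=0;m[230:]=0
m=cv2.morphologyEx(m,cv2.MORPH_OPEN,np.ones((41,41)))
cs,_=cv2.findContours(m,cv2.RETR_EXTERNAL,cv2.CHAIN_APPROX_NONE);q=max(cs,key=cv2.contourArea)[:,0]
D=plane(c,q,.042)[:,:2];e=cv2.minEnclosingCircle(D.astype(np.float32));print("disc",e,cv2.fitEllipse(D.astype(np.float32)))
ctr=np.array(e[0]);y=ax;x=np.array([ax[1],-ax[0]])
hole=np.r_[ctr+ .091*x*0 ,0]
for nm,uv,z in [("tongue end",(386,135),.054),("lug lower-out",(425,166),.059),("lug tops",(428,110),.059),("lug lo",(424,155),.059)]:
    p=plane(c,[uv],z)[0,:2]-ctr;print(nm,np.round(p@x,4),np.round(p@y,4))
cv2.imwrite('pics/crop2.png',cv2.resize(I[85:185,360:460],(600,600),interpolation=cv2.INTER_CUBIC))
for n2,uv in [("board edge",[(279,300),(463,282)]) ]: print(n2,plane(c,uv,.018))
```

```text
handle [ 0.46451143 -0.11496154] [ 0.46381001 -0.11598775] 0.04319069904275112 0.018341169800519808 axis [0.30486772 0.95239471] yaw -0.30979952922817894
disc ((0.4211711883544922, -0.13619780540466309), 0.04638006165623665) ((0.4208749234676361, -0.1341216117143631), (0.06273598968982697, 0.08915070444345474), 173.71826171875)
tongue end 0.0916 0.0164
lug lower-out 0.1269 -0.0047
lug tops 0.1215 0.0396
lug lo 0.1245 0.0041
board edge [[ 0.3844364  -0.29217603  0.018     ]
 [ 0.57488051 -0.3110645   0.018     ]]
```

View pics/crop2.png

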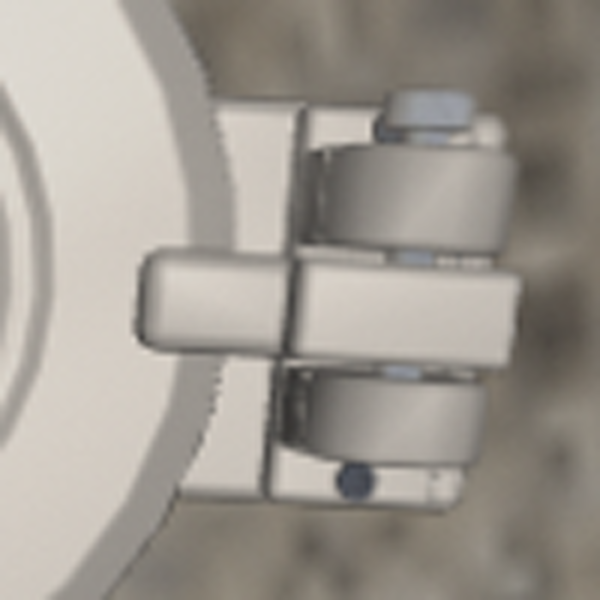

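The close-up shows the pin itself in the gaps beside the tongue at crop (411,257) and (403,372), head at (430,108), right lug's outer top edge at crop y ≈ 463. So the real bore line can be read directly.

Run:
```python
from h import *
import pickle
c,I=pickle.load(open('pics/w2.pkl','rb'))
f=lambda u,v:(360+u/6,85+v/6)
g=cv2.cvtColor(I,cv2.COLOR_BGR2GRAY)
m=((g<125)).astype(np.uint8);m[:,:295]=0;m[:,345:]=0;m[:70]=0;m[192:]=0
m=cv2.morphologyEx(m,cv2.MORPH_OPEN,np.ones((9,9)));ys,xs=np.where(m>0)
r=cv2.minAreaRect(np.c_[xs,ys].astype(np.float32));b=cv2.boxPoints(r);print(r)
B=plane(c,b,.078)[:,:2];print("handle c",B.mean(0));
e=[B[i]-B[(i+1)%4] for i in range(2)];e=max(e,key=np.linalg.norm);e*=np.sign(e[1]);print(np.linalg.norm(e),"yaw",-np.arctan2(e[0],e[1]))
hc=B.mean(0)
for yaw in (-np.arctan2(e[0],e[1]),):
    x=np.array([np.cos(yaw),np.sin(yaw)]);y=np.array([-x[1],x[0]])
    for nm,uv,z in [("pin gap up",f(413,257),.0475),("pin gap lo",f(404,372),.0475),("head",f(431,108),.046),("R lug out",f(395,464),.059),("R lug in",f(400,375),.059),("tongue R",f(400,362),.054),("tongue L",f(400,262),.054),("L lug in",f(410,250),.059),("L lug out",f(425,146),.059),("lugR L",f(312,420),.05),("lugR R",f(487,420),.05)]:
        p=plane(c,[uv],z)[0,:2];d=p-hc;print(nm,np.round(p,4),np.round([d@x,d@y],4))
```

```text
((318.9158935546875, 129.517333984375), (23.771039962768555, 107.44842529296875), 2.385944128036499)
handle c [ 0.45981735 -0.13430492]
0.07946197922953464 yaw -0.2549276887639048
pin gap up [ 0.5509 -0.1501] [0.0921 0.0077]
pin gap lo [ 0.5475 -0.1656] [ 0.0928 -0.0081]
head [ 0.5564 -0.1307] [0.0926 0.0278]
R lug out [ 0.5417 -0.1765] [ 0.0899 -0.0202]
R lug in [ 0.5439 -0.1647] [ 0.0891 -0.0082]
tongue R [ 0.5455 -0.1634] [ 0.0902 -0.0066]
tongue L [ 0.5472 -0.15  ] [0.0886 0.0068]
L lug in [ 0.5475 -0.1485] [0.0884 0.0084]
L lug out [ 0.5513 -0.1354] [0.0888 0.022 ]
lugR L [ 0.5331 -0.1694] [ 0.0798 -0.0155]
lugR R [ 0.5577 -0.1742] [ 0.1048 -0.014 ]
```

Consistent: press yaw ≈ -0.255, plate centre (0.460,-0.134), bore mouth ≈ (0.544,-0.1775). On to the rest.

```bash
python3 -m creep '[{"dx":0.0435,"dy":-0.014,"dz":0,"rx":0,"ry":0,"rz":0},{"dx":0.0435,"dy":-0.014,"dz":0,"rx":0,"ry":0,"rz":0},{"dx":0.0435,"dy":-0.014,"dz":0,"rx":0,"ry":0,"rz":0},{"dx":0.0435,"dy":-0.014,"dz":0,"rx":0,"ry":0,"rz":0},{"dx":0.0435,"dy":-0.014,"dz":0,"rx":0,"ry":0,"rz":0},{"dx":0.0435,"dy":-0.014,"dz":0,"rx":0,"ry":0,"rz":0},{"dx":0.0435,"dy":-0.014,"dz":0,"rx":0,"ry":0,"rz":0},{"dx":0.0435,"dy":-0.014,"dz":0,"rx":0,"ry":0,"rz":0}]' | head -2
python3 -m creep '[{"dx":0,"dy":0,"dz":0,"rx":0,"ry":0,"rz":0},{"dx":0,"dy":0,"dz":0,"rx":0,"ry":0,"rz":0}]' | head -2
python3 look.py w3
```

```text
t: 2.7
tcp_pos: [0.4086, 0.1614, 0.2565]
t: 2.9
tcp_pos: [0.4088, 0.1608, 0.2562]
2.95 [0.409  0.1601 0.2563] [3.142 0.    1.364] [ 0.4 -0.2  0.7]
```

View pics/w3.png

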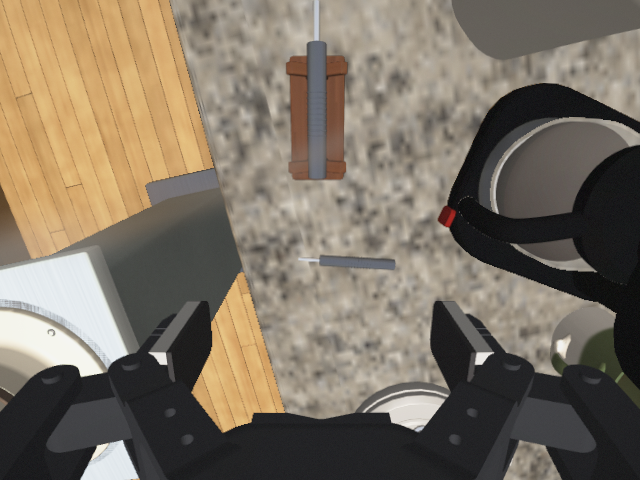

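The punch handle runs from shoulder (317,41) to back end (317,180), tip upward, bar between (290,58) and (345,180); thin look-alike at (345,262).

Run:
```python
from h import *
import pickle
c,I=pickle.load(open('pics/w3.pkl','rb'))
P=plane(c,[(317.3,42),(317,180),(308,110),(326,110)],.042)
e=P[0]-P[1];print(np.round(P,4).tolist(),np.linalg.norm(e),"psi",np.arctan2(e[1],e[0]))
ps=1.364
x=np.array([np.cos(ps),np.sin(ps)]);y=np.array([x[1],-x[0]])
B=plane(c,[(286,66),(346,66),(346,170),(290,170)],.04);print("uprights mid",B.mean(0))
m=(P[0]+P[1])/2;d=m[:2]-[.409,.1601];print(m,"dx,dy",d@x,d@y)
```

```text
[[0.4342, 0.2966, 0.042], [0.4108, 0.1867, 0.042], [0.4155, 0.2461, 0.042], [0.4304, 0.243, 0.042]] 0.1123010764753048 psi 1.3607639559098168
uprights mid [0.4213846  0.23705708 0.04      ]
[0.42247017 0.24166077 0.042     ] dx,dy 0.08258878604498404 -0.00356333967924489
```

```bash
python3 -m creep '[{"dx":0.041,"dy":-0.0035,"dz":0.02,"rx":0,"ry":0,"rz":0},{"dx":0.041,"dy":0,"dz":0.03,"rx":0,"ry":0,"rz":0.003},{"dx":0,"dy":0,"dz":0.05,"rx":0,"ry":0,"rz":0},{"dx":0,"dy":0,"dz":0.05,"rx":0,"ry":0,"rz":0},{"dx":0,"dy":0,"dz":0.04,"rx":0,"ry":0,"rz":0},{"dx":0,"dy":0,"dz":0.0178,"rx":0,"ry":0,"rz":0},{"dx":0,"dy":0,"dz":0,"rx":0,"ry":0,"rz":0},{"dx":0,"dy":0,"dz":0,"rx":0,"ry":0,"rz":0}]'
python3 look.py w4
python3 -m creep '[{"dx":0,"dy":0,"dz":0,"rx":0,"ry":0,"rz":0},{"dx":0,"dy":0,"dz":0,"rx":0,"ry":0,"rz":0},{"dx":0,"dy":0,"dz":0,"rx":0,"ry":0,"rz":0},{"dx":0,"dy":0,"dz":0,"rx":0,"ry":0,"rz":0},{"dx":0,"dy":0,"dz":0,"rx":0,"ry":0,"rz":0},{"dx":0,"dy":0,"dz":0,"rx":0,"ry":0,"rz":0},{"dx":0,"dy":0,"dz":0,"rx":0,"ry":0,"rz":0}]' 0 80
```

```text
t: 3.75
tcp_pos: [0.4229, 0.2402, 0.0499]
tool_rot: [3.141, -0.0, 1.359]
contact_force: [0.5, 0.1, -0.2]
opening: 0.0853
finger_force: 0.0
3.8 [0.4233 0.2408 0.0506] [ 3.14e+00 -1.00e-03  1.36e+00] [-0.5 -0.5  0. ]
t: 4.5
tcp_pos: [0.4221, 0.2416, 0.0493]
tool_rot: [3.141, -0.0, 1.362]
contact_force: [-1.3, 0.1, 5.1]
opening: 0.0134
finger_force: 78.0
```

```bash
python3 -m creep '[{"dx":0,"dy":0,"dz":-0.01,"rx":0,"ry":0,"rz":0},{"dx":0,"dy":0,"dz":-0.03,"rx":0,"ry":0,"rz":0},{"dx":0,"dy":0,"dz":-0.05,"rx":0,"ry":0,"rz":0},{"dx":0,"dy":0,"dz":-0.05,"rx":0,"ry":0,"rz":0},{"dx":0,"dy":0,"dz":0,"rx":0,"ry":0,"rz":0},{"dx":0,"dy":0,"dz":0,"rx":0,"ry":0,"rz":0}]'
python3 look.py w5
```

```text
t: 5.1
tcp_pos: [0.4225, 0.2418, 0.1902]
tool_rot: [3.14, -0.001, 1.362]
contact_force: [0.4, -0.4, -1.8]
opening: 0.0134
finger_force: 78.2
5.15 [0.4219 0.2414 0.1886] [-3.141  0.     1.362] [ 0.   0.6 -2.5]
```

View pics/w5.png

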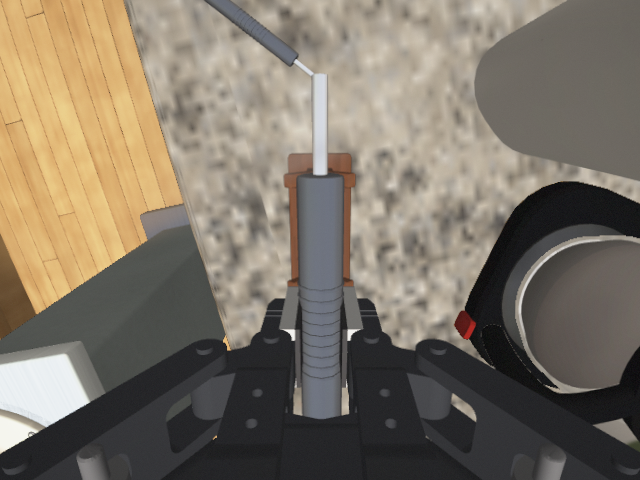

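The punch is held level, its handle centred between the fingers; shoulder at about (320,177), tip at (320,74), the empty rest below.

Run:
```python
from h import *
import pickle
from scipy.optimize import least_squares as L
c,I=pickle.load(open('pics/w5.pkl','rb'))
T=np.array([.4223,.2416,.1887]);Rt=R.from_euler('xyz',[3.1413,0,1.362]).as_matrix()
def pt(p,s):
    o,h,b,a,g=p;return T+Rt@np.array([o+s*np.cos(b),a+s*np.sin(g),h+s*np.sin(b)])
g=cv2.cvtColor(I,cv2.COLOR_BGR2GRAY).astype(int)
for r in(80,130,170,200,250):
    d=np.diff(g[r,270:370]);i=np.argsort(-abs(d))[:4];print(r,sorted(270+i))
print(g[66:82,320],g[168:184,320])
for b in(-.02,0,.02):
    f=lambda q:np.r_[(proj(c,[pt((q[0],q[1],b,q[2],q[3]),.086),pt((q[0],q[1],b,q[2],q[3]),.055)])-np.array([[320,73.5],[320,177]])).ravel()]
    print(b,np.round(L(f,[0,.006,0,0],x_scale=.01).x,4))
```

```text
80 [np.int64(310), np.int64(313), np.int64(326), np.int64(327)]
130 [np.int64(311), np.int64(313), np.int64(326), np.int64(327)]
170 [np.int64(287), np.int64(312), np.int64(326), np.int64(327)]
200 [np.int64(287), np.int64(288), np.int64(343), np.int64(350)]
250 [np.int64(289), np.int64(290), np.int64(343), np.int64(349)]
[160 162 163 166 169 170 171 193 211 213 214 215 215 215 215 215] [217 217 218 218 219 218 195 125  70  76  97 112 116 114 115 115]
-0.02 [ 0.001   0.0019 -0.0002  0.0008]
0 [ 0.001   0.0005 -0.0002  0.0008]
0.02 [ 0.0011 -0.0009 -0.0002  0.0008]
```

```bash
python3 - <<'E'
from h import *
import pickle
from scipy.optimize import least_squares as L
c,I=pickle.load(open('pics/w5.pkl','rb'))
T=np.array([.4223,.2416,.1887]);Rt=R.from_euler('xyz',[3.1413,0,1.362]).as_matrix()
def pt(o,h,a,b,s): return T+Rt@np.array([o+s,a,h-.0025+s*b])
for b in(-.02,0,.02):
  for v in (174.5,175.5):
    f=lambda q:(proj(c,[pt(*q,b,.086),pt(*q,b,.055)])-np.array([[319.7,73.5],[319.7,v]])).ravel()
    print(b,v,np.round(L(f,[0,.006,0],x_scale=.01).x,4))
E
python3 - <<'E'
# target TCP poses: psi 1.316, mouth (.5441,-.1775)
import numpy as np
m=np.array([.5441,-.1775]);x=np.array([.2522,.9677]);t=np.array([.4223,.2416])
for back in(.087,.087+.05,):
    T=m-back*x;print(back,T,T-t)
ps=1.316;X=np.array([np.cos(ps),np.sin(ps)]);Y=np.array([X[1],-X[0]])
for W in ([.40,-.0],[.46,-.29],m-.137*x): 
    d=np.array(W)-t;print(W,d@X,d@Y);t=np.array(W)
E
```

```text
-0.02 174.5 [ 0.0014  0.0076 -0.0003]
-0.02 175.5 [ 0.0012  0.0063 -0.0003]
0 174.5 [ 0.0014  0.0062 -0.0003]
0 175.5 [ 0.0013  0.0049 -0.0003]
0.02 174.5 [ 0.0015  0.0048 -0.0003]
0.02 175.5 [ 0.0013  0.0035 -0.0003]
0.087 [ 0.5221586 -0.2616899] [ 0.0998586 -0.5032899]
0.137 [ 0.5095486 -0.3100749] [ 0.0872486 -0.5516749]
[0.4, -0.0] -0.23942053719552323 0.03931483649981371
[0.46, -0.29] -0.26551434988289757 0.1311568908073923
[ 0.5095486 -0.3100749] -0.006938133646386381 0.053008750914116845
```

```bash
python3 -m creep '[{"dx":0,"dy":0,"dz":0,"rx":0,"ry":0,"rz":0.046},{"dx":-0.04,"dy":0.0066,"dz":0,"rx":0,"ry":0,"rz":0},{"dx":-0.04,"dy":0.0066,"dz":0,"rx":0,"ry":0,"rz":0},{"dx":-0.04,"dy":0.0066,"dz":0,"rx":0,"ry":0,"rz":0},{"dx":-0.04,"dy":0.0066,"dz":0,"rx":0,"ry":0,"rz":0},{"dx":-0.04,"dy":0.0066,"dz":0,"rx":0,"ry":0,"rz":0},{"dx":-0.04,"dy":0.0066,"dz":0,"rx":0,"ry":0,"rz":0}]' | head -3
python3 -m creep '[{"dx":-0.0443,"dy":0.0219,"dz":0,"rx":0,"ry":0,"rz":0},{"dx":-0.0443,"dy":0.0219,"dz":0,"rx":0,"ry":0,"rz":0},{"dx":-0.0443,"dy":0.0219,"dz":0,"rx":0,"ry":0,"rz":0},{"dx":-0.0443,"dy":0.0219,"dz":0,"rx":0,"ry":0,"rz":0},{"dx":-0.0443,"dy":0.0219,"dz":0,"rx":0,"ry":0,"rz":0},{"dx":-0.0443,"dy":0.0219,"dz":0,"rx":0,"ry":0,"rz":0},{"dx":-0.0035,"dy":0.0265,"dz":0,"rx":0,"ry":0,"rz":0},{"dx":-0.0035,"dy":0.0265,"dz":0,"rx":0,"ry":0,"rz":0}]' | head -3
python3 -m creep '[{"dx":0,"dy":0,"dz":0.03,"rx":0,"ry":0,"rz":0},{"dx":0,"dy":0,"dz":0.05,"rx":0,"ry":0,"rz":0},{"dx":0,"dy":0,"dz":0.035,"rx":0,"ry":0,"rz":0},{"dx":0,"dy":0,"dz":0.021,"rx":0,"ry":0,"rz":0},{"dx":0,"dy":0,"dz":0,"rx":0,"ry":0,"rz":0},{"dx":0,"dy":0,"dz":0,"rx":0,"ry":0,"rz":0},{"dx":0,"dy":0,"dz":0,"rx":0,"ry":0,"rz":0}]'
python3 look.py w6
python3 - <<'E'
from h import *
for i in range(4): 
    b=robot.read_camera("side");s=robot.state();print(np.round(s['tcp_pos'],4),np.round(s['tool_rot'],4))
cv2.imwrite('pics/s6full.png',b)
w=cv2.imread('pics/w6.png')
cv2.imwrite('pics/c6.png',np.vstack([cv2.resize(b[180:250,300:400],(460,300)),cv2.resize(w[0:200,180:480],(460,300))]))
E
```

```text
t: 5.85
tcp_pos: [0.3985, -0.0022, 0.1871]
tool_rot: [-3.139, 0.001, 1.316]
t: 6.65
tcp_pos: [0.5088, -0.3128, 0.1863]
tool_rot: [-3.138, -0.001, 1.313]
t: 7.35
tcp_pos: [0.5099, -0.3115, 0.0542]
tool_rot: [3.14, 0.0, 1.316]
contact_force: [0.6, -0.2, -1.8]
opening: 0.0138
finger_force: 78.5
7.4 [ 0.5101 -0.3116  0.0545] [3.140e+00 1.000e-03 1.316e+00] [-0.4  0.5 -1. ]
[ 0.5101 -0.3116  0.0545] [3.1394e+00 7.0000e-04 1.3158e+00]
[ 0.5101 -0.3116  0.0544] [3.1395e+00 6.0000e-04 1.3158e+00]
[ 0.5099 -0.3115  0.0542] [3.1399e+00 5.0000e-04 1.3158e+00]
[ 0.5098 -0.3115  0.0539] [3.1402e+00 5.0000e-04 1.3158e+00]
```

View pics/c6.png

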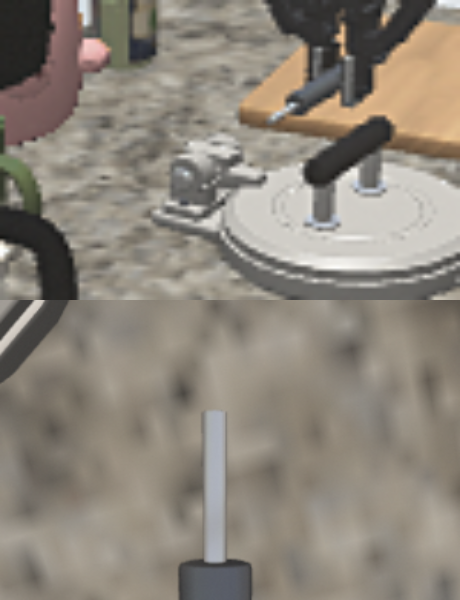

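The side crop shows the punch level behind the right lug, tip at about (275,118) of the crop and heading for the hinge; the wrist crop shows the drift straight ahead. I'll close to ~11 mm and check.

```bash
python3 -m creep '[{"dx":0.01,"dy":-0.0003,"dz":0.001,"rx":0,"ry":0,"rz":0},{"dx":0.015,"dy":0,"dz":0,"rx":0,"ry":0,"rz":0},{"dx":0.015,"dy":0,"dz":0,"rx":0,"ry":0,"rz":0},{"dx":0,"dy":0,"dz":0,"rx":0,"ry":0,"rz":0},{"dx":0,"dy":0,"dz":0,"rx":0,"ry":0,"rz":0},{"dx":0,"dy":0,"dz":0,"rx":0,"ry":0,"rz":0},{"dx":0,"dy":0,"dz":0,"rx":0,"ry":0,"rz":0},{"dx":0,"dy":0,"dz":0,"rx":0,"ry":0,"rz":0}]'
python3 look.py w7
python3 - <<'E'
from h import *
w=cv2.imread('pics/w7.png')
cv2.imwrite('pics/c7.png',cv2.resize(w[0:160,240:400],(600,600),interpolation=cv2.INTER_CUBIC))
E
```

```text
t: 8.4
tcp_pos: [0.5191, -0.2728, 0.0519]
tool_rot: [-3.142, 0.0, 1.315]
contact_force: [-0.1, -0.3, -1.7]
opening: 0.0137
finger_force: 78.5
8.45 [ 0.5191 -0.2727  0.052 ] [3.142 0.    1.315] [ 0.1 -0.3 -1. ]
```

View pics/c7.png

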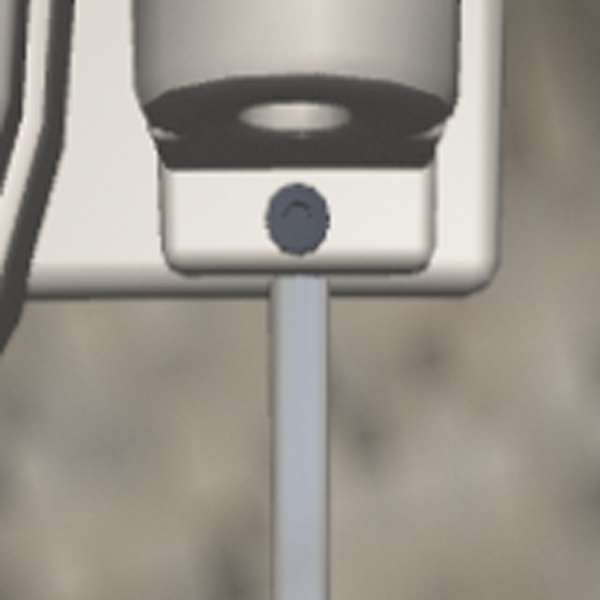

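The bore shows clearly at crop (295,117) and the drift axis at x ≈ 300: aligned to about half a millimetre. Feel forward.

```bash
python3 -m creep '[{"dx":0.0025,"dy":-0.0004,"dz":0,"rx":0,"ry":0,"rz":0},{"dx":0.0025,"dy":0,"dz":0,"rx":0,"ry":0,"rz":0},{"dx":0.0025,"dy":0,"dz":0,"rx":0,"ry":0,"rz":0},{"dx":0.001,"dy":0,"dz":0,"rx":0,"ry":0,"rz":0},{"dx":0.001,"dy":0,"dz":0,"rx":0,"ry":0,"rz":0},{"dx":0.001,"dy":0,"dz":0,"rx":0,"ry":0,"rz":0}]'
python3 -m creep '[{"dx":0.001,"dy":0,"dz":0,"rx":0,"ry":0,"rz":0},{"dx":0.001,"dy":0,"dz":0,"rx":0,"ry":0,"rz":0},{"dx":0.001,"dy":0,"dz":0,"rx":0,"ry":0,"rz":0}]'
```

```text
t: 9.05
tcp_pos: [0.5215, -0.2621, 0.052]
tool_rot: [3.142, 0.0, 1.316]
contact_force: [-0.5, -0.8, -1.0]
opening: 0.0136
finger_force: 78.5
t: 9.35
tcp_pos: [0.5223, -0.2592, 0.052]
tool_rot: [3.142, -0.0, 1.316]
contact_force: [-0.0, 0.9, -1.6]
opening: 0.0134
finger_force: 78.5
```

```bash
python3 -m creep '[{"dx":0.001,"dy":0,"dz":0,"rx":0,"ry":0,"rz":0},{"dx":0.001,"dy":0,"dz":0,"rx":0,"ry":0,"rz":0},{"dx":0.001,"dy":0,"dz":0,"rx":0,"ry":0,"rz":0}]'|sed -n 2,4p
python3 -m creep '[{"dx":0.001,"dy":0,"dz":0,"rx":0,"ry":0,"rz":0},{"dx":0.001,"dy":0,"dz":0,"rx":0,"ry":0,"rz":0},{"dx":0.001,"dy":0,"dz":0,"rx":0,"ry":0,"rz":0}]'|sed -n 2,4p
```

```text
tcp_pos: [0.523, -0.2563, 0.052]
tool_rot: [3.142, 0.0, 1.316]
contact_force: [-0.7, -0.3, -1.3]
tcp_pos: [0.5234, -0.2549, 0.0521]
tool_rot: [3.142, 0.003, 1.315]
contact_force: [-3.0, -8.9, -1.1]
```

Contact with the pin ~7 mm deep, 9 N. Press on at 10–12 mm/s.

```bash
python3 -m creep '[{"dx":0.001,"dy":0,"dz":0,"rx":0,"ry":0,"rz":0},{"dx":0.001,"dy":0,"dz":0,"rx":0,"ry":0,"rz":0},{"dx":0.001,"dy":0,"dz":0,"rx":0,"ry":0,"rz":0},{"dx":0.001,"dy":0,"dz":0,"rx":0,"ry":0,"rz":0},{"dx":0.001,"dy":0,"dz":0,"rx":0,"ry":0,"rz":0}]'|sed -n 2,6p
python3 -m creep '[{"dx":0.0012,"dy":0,"dz":0,"rx":0,"ry":0,"rz":0},{"dx":0.0012,"dy":0,"dz":0,"rx":0,"ry":0,"rz":0},{"dx":0.0012,"dy":0,"dz":0,"rx":0,"ry":0,"rz":0},{"dx":0.0012,"dy":0,"dz":0,"rx":0,"ry":0,"rz":0}]'|sed -n 2,6p
```

```text
tcp_pos: [0.5246, -0.2503, 0.0522]
tool_rot: [3.142, 0.004, 1.314]
contact_force: [-2.6, -10.2, -1.1]
opening: 0.0136
finger_force: 78.5
tcp_pos: [0.5257, -0.2457, 0.0521]
tool_rot: [3.142, 0.004, 1.314]
contact_force: [-3.1, -10.9, -1.1]
opening: 0.0135
finger_force: 78.5
```

```bash
python3 -m creep '[{"dx":0.0012,"dy":0,"dz":0,"rx":0,"ry":0,"rz":0},{"dx":0.0012,"dy":0,"dz":0,"rx":0,"ry":0,"rz":0},{"dx":0.0012,"dy":0,"dz":0,"rx":0,"ry":0,"rz":0},{"dx":0.0012,"dy":0,"dz":0,"rx":0,"ry":0,"rz":0},{"dx":0.0012,"dy":0,"dz":0,"rx":0,"ry":0,"rz":0}]'|sed -n 2,6p
python3 -m creep '[{"dx":0.0012,"dy":0,"dz":0,"rx":0,"ry":0,"rz":0},{"dx":0.0012,"dy":0,"dz":0,"rx":0,"ry":0,"rz":0},{"dx":0.0012,"dy":0,"dz":0,"rx":0,"ry":0,"rz":0},{"dx":0.0012,"dy":0,"dz":0,"rx":0,"ry":0,"rz":0}]'|sed -n 2,6p
```

```text
tcp_pos: [0.5272, -0.2399, 0.0521]
tool_rot: [-3.142, 0.004, 1.314]
contact_force: [-3.3, -10.8, -1.8]
opening: 0.0136
finger_force: 78.5
tcp_pos: [0.5284, -0.2353, 0.0521]
tool_rot: [-3.141, 0.004, 1.314]
contact_force: [-3.7, -10.0, -0.9]
opening: 0.0137
finger_force: 78.5
```

```bash
for i in 1; do python3 -m creep '[{"dx":0.0008,"dy":0,"dz":0,"rx":0,"ry":0,"rz":0},{"dx":0.0008,"dy":0,"dz":0,"rx":0,"ry":0,"rz":0}]'|sed -n 2,4p; done
python3 -m creep '[{"dx":0.0006,"dy":0,"dz":0,"rx":0,"ry":0,"rz":0}]'|sed -n 2,4p
python3 -m creep '[{"dx":0.0006,"dy":0,"dz":0,"rx":0,"ry":0,"rz":0}]'|sed -n 2,4p
```

```text
tcp_pos: [0.5288, -0.2336, 0.0521]
tool_rot: [-3.141, 0.003, 1.314]
contact_force: [-3.0, -9.8, -1.6]
tcp_pos: [0.529, -0.2329, 0.0521]
tool_rot: [-3.141, 0.003, 1.314]
contact_force: [-3.0, -9.3, -1.1]
tcp_pos: [0.5292, -0.2323, 0.0521]
tool_rot: [-3.141, 0.003, 1.315]
contact_force: [-2.8, -8.9, -1.4]
```

```bash
python3 -m creep '[{"dx":0.0006,"dy":0,"dz":0,"rx":0,"ry":0,"rz":0}]'|sed -n '2p;4p'
python3 -m creep '[{"dx":0.0005,"dy":0,"dz":0,"rx":0,"ry":0,"rz":0}]'|sed -n '2p;4p'
python3 -m creep '[{"dx":0.0005,"dy":0,"dz":0,"rx":0,"ry":0,"rz":0}]'|sed -n '2p;4p'
```

```text
tcp_pos: [0.5293, -0.2317, 0.0521]
contact_force: [-2.9, -9.1, -1.3]
tcp_pos: [0.5295, -0.2312, 0.0521]
contact_force: [-4.0, -8.7, -1.9]
tcp_pos: [0.5295, -0.2311, 0.0521]
contact_force: [-4.4, -13.4, -1.0]
```

```bash
python3 -m creep '[{"dx":0.0004,"dy":0,"dz":0,"rx":0,"ry":0,"rz":0}]'|sed -n '1,4p'
python3 -m creep '[{"dx":0,"dy":0,"dz":0,"rx":0,"ry":0,"rz":0}]'|sed -n '2p;4p'
python3 - <<'E'
from h import *
b=robot.read_camera("wrist")
cv2.imwrite('pics/c8.png',cv2.resize(b[0:240,200:440],(600,600)))
E
```

```text
t: 12.55
tcp_pos: [0.5295, -0.2311, 0.0521]
tool_rot: [-3.141, 0.005, 1.314]
contact_force: [-4.2, -15.1, -1.2]
tcp_pos: [0.5295, -0.2311, 0.0521]
contact_force: [-5.0, -12.9, -1.1]
```

View pics/c8.png

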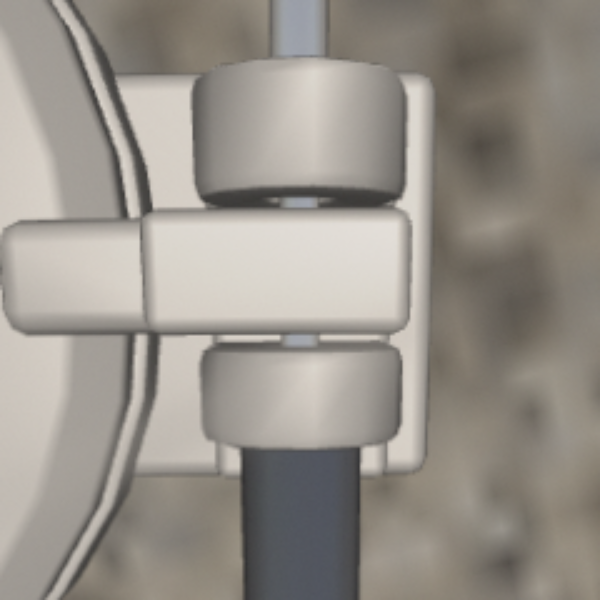

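The shoulder sits on the lug and the thin drift spans both gaps, so the pin is clear of the tongue. Withdraw and return.

```bash
python3 -m creep '[{"dx":-0.002,"dy":0,"dz":0,"rx":0,"ry":0,"rz":0},{"dx":-0.005,"dy":0,"dz":0,"rx":0,"ry":0,"rz":0},{"dx":-0.01,"dy":0,"dz":0,"rx":0,"ry":0,"rz":0},{"dx":-0.012,"dy":0,"dz":0,"rx":0,"ry":0,"rz":0},{"dx":-0.012,"dy":0,"dz":0,"rx":0,"ry":0,"rz":0},{"dx":-0.012,"dy":0,"dz":0,"rx":0,"ry":0,"rz":0},{"dx":-0.015,"dy":0,"dz":0,"rx":0,"ry":0,"rz":0},{"dx":-0.017,"dy":0,"dz":0,"rx":0,"ry":0,"rz":0}]'
python3 -m creep '[{"dx":0,"dy":0,"dz":-0.03,"rx":0,"ry":0,"rz":0},{"dx":0,"dy":0,"dz":-0.05,"rx":0,"ry":0,"rz":0},{"dx":0,"dy":0,"dz":-0.05,"rx":0,"ry":0,"rz":0},{"dx":0.0035,"dy":-0.0265,"dz":0,"rx":0,"ry":0,"rz":0},{"dx":0.0035,"dy":-0.0265,"dz":0,"rx":0,"ry":0,"rz":0},{"dx":0.0443,"dy":-0.0219,"dz":0,"rx":0,"ry":0,"rz":0},{"dx":0.0443,"dy":-0.0219,"dz":0,"rx":0,"ry":0,"rz":0},{"dx":0.0443,"dy":-0.0219,"dz":0,"rx":0,"ry":0,"rz":0}]'
python3 -m creep '[{"dx":0.0443,"dy":-0.0219,"dz":0,"rx":0,"ry":0,"rz":0},{"dx":0.0443,"dy":-0.0219,"dz":0,"rx":0,"ry":0,"rz":0},{"dx":0.0443,"dy":-0.0219,"dz":0,"rx":0,"ry":0,"rz":0},{"dx":0.04,"dy":-0.0066,"dz":0,"rx":0,"ry":0,"rz":0},{"dx":0.04,"dy":-0.0066,"dz":0,"rx":0,"ry":0,"rz":0},{"dx":0.04,"dy":-0.0066,"dz":0,"rx":0,"ry":0,"rz":0},{"dx":0,"dy":0,"dz":0,"rx":0,"ry":0,"rz":-0.046},{"dx":0,"dy":0,"dz":0,"rx":0,"ry":0,"rz":0}]'
python3 -c "
import numpy as np
from rig import robot
s=robot.state();p=s['tcp_pos'];ps=s['tool_rot'][2];X=np.array([np.cos(1.361),np.sin(1.361)]);Y=np.array([X[1],-X[0]])
d=np.array([.4223,.2413])-p[:2];print(d@X,d@Y,ps)"
```

```text
t: 13.5
tcp_pos: [0.5083, -0.3124, 0.0519]
tool_rot: [-3.142, -0.0, 1.316]
contact_force: [0.8, -0.4, -1.2]
opening: 0.0139
finger_force: 78.4
t: 14.3
tcp_pos: [0.4283, -0.1454, 0.182]
tool_rot: [3.141, -0.0, 1.314]
contact_force: [0.6, 1.1, -1.1]
opening: 0.0138
finger_force: 78.7
t: 15.1
tcp_pos: [0.4104, 0.1209, 0.182]
tool_rot: [-3.141, 0.0, 1.365]
contact_force: [-0.2, 0.0, -0.6]
opening: 0.0134
finger_force: 78.7
0.12021220778067704 -0.013453739402316364 1.36465646329377
```

```bash
python3 -m creep '[{"dx":0.04,"dy":-0.0045,"dz":0,"rx":0,"ry":0,"rz":0},{"dx":0.04,"dy":-0.0045,"dz":0,"rx":0,"ry":0,"rz":0.002},{"dx":0.04,"dy":-0.0045,"dz":0,"rx":0,"ry":0,"rz":0},{"dx":0,"dy":0,"dz":0.05,"rx":0,"ry":0,"rz":0},{"dx":0,"dy":0,"dz":0.03,"rx":0,"ry":0,"rz":0},{"dx":0,"dy":0,"dz":0.03,"rx":0,"ry":0,"rz":0},{"dx":0,"dy":0,"dz":0,"rx":0,"ry":0,"rz":0},{"dx":0,"dy":0,"dz":0,"rx":0,"ry":0,"rz":0}]'|sed -n 2,4p
python3 -m creep '[{"dx":0,"dy":0,"dz":0,"rx":0,"ry":0,"rz":0}]'|sed -n 2,4p
```

```text
tcp_pos: [0.4224, 0.2398, 0.0727]
tool_rot: [-3.141, 0.0, 1.358]
contact_force: [-0.2, -0.2, -0.4]
tcp_pos: [0.4232, 0.2406, 0.0741]
tool_rot: [3.139, -0.002, 1.358]
contact_force: [-0.2, -0.5, -1.6]
```

```bash
python3 -m creep '[{"dx":0,"dy":-0.0003,"dz":0.012,"rx":0,"ry":0,"rz":0},{"dx":0,"dy":0,"dz":0.008,"rx":0,"ry":0,"rz":0},{"dx":0,"dy":0,"dz":0.002,"rx":0,"ry":0,"rz":0},{"dx":0,"dy":0,"dz":0,"rx":0,"ry":0,"rz":0},{"dx":0,"dy":0,"dz":0,"rx":0,"ry":0,"rz":0}]'|sed -n 2,4p
python3 -m creep '[{"dx":0,"dy":0,"dz":0.001,"rx":0,"ry":0,"rz":0},{"dx":0,"dy":0,"dz":0,"rx":0,"ry":0,"rz":0}]'|sed -n 2,4p
```

```text
tcp_pos: [0.4216, 0.2407, 0.05]
tool_rot: [-3.141, 0.0, 1.36]
contact_force: [-0.6, 0.3, -1.5]
tcp_pos: [0.4218, 0.2408, 0.0494]
tool_rot: [3.141, -0.0, 1.36]
contact_force: [-0.9, -0.8, 3.3]
```

Touching (z 3 N up, as when it was gripped). Open, rise and look.

```bash
python3 -m creep '[{"dx":0,"dy":0,"dz":0.0003,"rx":0,"ry":0,"rz":0},{"dx":0,"dy":0,"dz":0,"rx":0,"ry":0,"rz":0},{"dx":0,"dy":0,"dz":0,"rx":0,"ry":0,"rz":0},{"dx":0,"dy":0,"dz":0,"rx":0,"ry":0,"rz":0},{"dx":0,"dy":0,"dz":0,"rx":0,"ry":0,"rz":0},{"dx":0,"dy":0,"dz":0,"rx":0,"ry":0,"rz":0}]' 100 20|sed -n 2,6p
python3 -m creep '[{"dx":0,"dy":0,"dz":-0.03,"rx":0,"ry":0,"rz":0},{"dx":0,"dy":0,"dz":-0.05,"rx":0,"ry":0,"rz":0},{"dx":-0.02,"dy":0,"dz":-0.05,"rx":0,"ry":0,"rz":0},{"dx":-0.04,"dy":0,"dz":-0.03,"rx":0,"ry":0,"rz":0},{"dx":-0.02,"dy":0,"dz":0,"rx":0,"ry":0,"rz":0},{"dx":0,"dy":0,"dz":0,"rx":0,"ry":0,"rz":0},{"dx":0,"dy":0,"dz":0,"rx":0,"ry":0,"rz":0}]'|sed -n 1,4p
python3 look.py w9
python3 - <<'E'
from h import *
b=robot.read_camera("side");w=cv2.imread('pics/w9.png')
cv2.imwrite('pics/c9.png',np.hstack([cv2.resize(b[270:360,290:410],(400,300)),cv2.resize(w[0:200,240:400],(320,400))[:300]]))
cv2.imwrite('pics/s9.png',b)
E
```

```text
tcp_pos: [0.4217, 0.2407, 0.0486]
tool_rot: [-3.142, 0.0, 1.36]
contact_force: [0.4, -0.8, 0.2]
opening: 0.0852
finger_force: 0.0
t: 18.0
tcp_pos: [0.4053, 0.1638, 0.205]
tool_rot: [3.141, -0.0, 1.359]
contact_force: [-1.0, -0.5, -0.2]
18.05 [0.4053 0.1641 0.2046] [-3.141  0.     1.36 ] [ 0.9 -1.5  1. ]
```

View pics/c9.png

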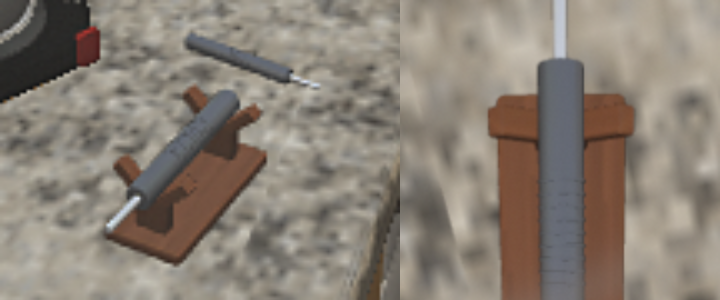

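The punch lies in both notches again, tip toward +y. Now the plate's handle.

```bash
python3 -m creep '[{"dx":0,"dy":0,"dz":0,"rx":0,"ry":0,"rz":0.044},{"dx":-0.0393,"dy":0.0183,"dz":0,"rx":0,"ry":0,"rz":0},{"dx":-0.0393,"dy":0.0183,"dz":0,"rx":0,"ry":0,"rz":0},{"dx":-0.0393,"dy":0.0183,"dz":0,"rx":0,"ry":0,"rz":0},{"dx":-0.0393,"dy":0.0183,"dz":0,"rx":0,"ry":0,"rz":0},{"dx":-0.0393,"dy":0.0183,"dz":0,"rx":0,"ry":0,"rz":0},{"dx":-0.0393,"dy":0.0183,"dz":0,"rx":0,"ry":0,"rz":0},{"dx":-0.0393,"dy":0.0183,"dz":0,"rx":0,"ry":0,"rz":0}]'|sed -n 2,3p
python3 -m creep '[{"dx":0,"dy":0,"dz":0.04,"rx":0,"ry":0,"rz":0},{"dx":0,"dy":0,"dz":0.03,"rx":0,"ry":0,"rz":0},{"dx":0,"dy":0,"dz":0,"rx":0,"ry":0,"rz":0},{"dx":0,"dy":0,"dz":0,"rx":0,"ry":0,"rz":0},{"dx":0,"dy":0,"dz":0,"rx":0,"ry":0,"rz":0}]'|sed -n 2,4p
```

```text
tcp_pos: [0.4602, -0.1358, 0.2043]
tool_rot: [-3.141, -0.0, 1.317]
tcp_pos: [0.4607, -0.1343, 0.1367]
tool_rot: [3.14, 0.0, 1.317]
contact_force: [-0.5, -0.7, -0.1]
```

```bash
python3 -m creep '[{"dx":0,"dy":-0.0005,"dz":0.03,"rx":0,"ry":0,"rz":0},{"dx":0,"dy":0,"dz":0.015,"rx":0,"ry":0,"rz":0},{"dx":0,"dy":0,"dz":0.006,"rx":0,"ry":0,"rz":0},{"dx":0,"dy":0,"dz":0,"rx":0,"ry":0,"rz":0},{"dx":0,"dy":0,"dz":0,"rx":0,"ry":0,"rz":0}]'|sed -n 2,4p
python3 -m creep '[{"dx":0,"dy":0,"dz":0,"rx":0,"ry":0,"rz":0},{"dx":0,"dy":0,"dz":0,"rx":0,"ry":0,"rz":0},{"dx":0,"dy":0,"dz":0,"rx":0,"ry":0,"rz":0},{"dx":0,"dy":0,"dz":0,"rx":0,"ry":0,"rz":0},{"dx":0,"dy":0,"dz":0,"rx":0,"ry":0,"rz":0},{"dx":0,"dy":0,"dz":0,"rx":0,"ry":0,"rz":0},{"dx":0,"dy":0,"dz":0,"rx":0,"ry":0,"rz":0}]' 0 100
```

```text
tcp_pos: [0.4598, -0.1346, 0.0851]
tool_rot: [3.14, 0.0, 1.316]
contact_force: [-0.2, 0.2, -0.6]
t: 20.6
tcp_pos: [0.4595, -0.1346, 0.0845]
tool_rot: [3.141, 0.0, 1.316]
contact_force: [-1.1, 0.4, 4.5]
opening: 0.0151
finger_force: 97.6
```

Gripped. Lift slowly and watch the force.

```bash
python3 -m creep '[{"dx":0,"dy":0,"dz":-0.003,"rx":0,"ry":0,"rz":0},{"dx":0,"dy":0,"dz":-0.003,"rx":0,"ry":0,"rz":0},{"dx":0,"dy":0,"dz":-0.003,"rx":0,"ry":0,"rz":0}]'|sed -n 2,6p
python3 -m creep '[{"dx":0,"dy":0,"dz":-0.005,"rx":0,"ry":0,"rz":0},{"dx":0,"dy":0,"dz":-0.005,"rx":0,"ry":0,"rz":0},{"dx":0,"dy":0,"dz":-0.008,"rx":0,"ry":0,"rz":0},{"dx":0,"dy":0,"dz":-0.01,"rx":0,"ry":0,"rz":0},{"dx":0,"dy":0,"dz":-0.01,"rx":0,"ry":0,"rz":0}]'|sed -n 2,6p
```

```text
tcp_pos: [0.4589, -0.1344, 0.0926]
tool_rot: [-3.14, -0.0, 1.316]
contact_force: [0.9, 0.2, -5.9]
opening: 0.0149
finger_force: 97.6
tcp_pos: [0.4594, -0.1345, 0.1322]
tool_rot: [3.141, -0.0, 1.316]
contact_force: [-0.2, 0.2, -5.2]
opening: 0.0153
finger_force: 97.6
```

```bash
python3 -m creep '[{"dx":0,"dy":0,"dz":-0.02,"rx":0,"ry":0,"rz":0},{"dx":0,"dy":0,"dz":-0.03,"rx":0,"ry":0,"rz":0},{"dx":-0.0424,"dy":0.0127,"dz":0,"rx":0,"ry":0,"rz":0},{"dx":-0.0424,"dy":0.0127,"dz":0,"rx":0,"ry":0,"rz":0},{"dx":-0.0424,"dy":0.0127,"dz":0,"rx":0,"ry":0,"rz":0},{"dx":-0.0424,"dy":0.0127,"dz":0,"rx":0,"ry":0,"rz":0},{"dx":-0.0424,"dy":0.0127,"dz":0,"rx":0,"ry":0,"rz":0},{"dx":-0.0424,"dy":0.0127,"dz":0,"rx":0,"ry":0,"rz":0}]'|sed -n 2,6p
python3 -m creep '[{"dx":0,"dy":0,"dz":0,"rx":0,"ry":0,"rz":0},{"dx":0,"dy":0,"dz":0.03,"rx":0,"ry":0,"rz":0},{"dx":0,"dy":0,"dz":0.03,"rx":0,"ry":0,"rz":0},{"dx":0,"dy":0,"dz":0.025,"rx":0,"ry":0,"rz":0},{"dx":0,"dy":0,"dz":0,"rx":0,"ry":0,"rz":0},{"dx":0,"dy":0,"dz":0,"rx":0,"ry":0,"rz":0},{"dx":0,"dy":0,"dz":0,"rx":0,"ry":0,"rz":0}]'|sed -n 2,6p
```

```text
tcp_pos: [0.4687, -0.4019, 0.1818]
tool_rot: [3.141, 0.0, 1.316]
contact_force: [1.3, 0.4, -4.5]
opening: 0.0156
finger_force: 98.1
tcp_pos: [0.4697, -0.4004, 0.0984]
tool_rot: [3.139, 0.001, 1.316]
contact_force: [-0.2, 0.4, -4.8]
opening: 0.0147
finger_force: 98.4
```

```bash
python3 -m creep '[{"dx":0,"dy":0,"dz":0.01,"rx":0,"ry":0,"rz":0},{"dx":0,"dy":0,"dz":0.008,"rx":0,"ry":0,"rz":0},{"dx":0,"dy":0,"dz":0.003,"rx":0,"ry":0,"rz":0},{"dx":0,"dy":0,"dz":0,"rx":0,"ry":0,"rz":0},{"dx":0,"dy":0,"dz":0,"rx":0,"ry":0,"rz":0}]'|sed -n 2,4p
python3 -m creep '[{"dx":0,"dy":0,"dz":0.001,"rx":0,"ry":0,"rz":0},{"dx":0,"dy":0,"dz":0.001,"rx":0,"ry":0,"rz":0},{"dx":0,"dy":0,"dz":0,"rx":0,"ry":0,"rz":0}]'|sed -n 2,4p
```

```text
tcp_pos: [0.4689, -0.3999, 0.0751]
tool_rot: [-3.141, -0.0, 1.316]
contact_force: [-0.3, -0.0, -5.5]
tcp_pos: [0.4689, -0.3999, 0.073]
tool_rot: [-3.142, -0.0, 1.316]
contact_force: [-0.6, -0.0, -5.1]
```

```bash
python3 -m creep '[{"dx":0,"dy":0,"dz":0.0007,"rx":0,"ry":0,"rz":0},{"dx":0,"dy":0,"dz":0,"rx":0,"ry":0,"rz":0}]'|sed -n 2,4p
python3 -m creep '[{"dx":0,"dy":0,"dz":0.0006,"rx":0,"ry":0,"rz":0},{"dx":0,"dy":0,"dz":0,"rx":0,"ry":0,"rz":0}]'|sed -n 2,4p
```

```text
tcp_pos: [0.4689, -0.4, 0.0726]
tool_rot: [3.141, 0.0, 1.316]
contact_force: [-1.1, -0.3, -3.5]
tcp_pos: [0.4689, -0.3999, 0.0726]
tool_rot: [3.141, 0.0, 1.316]
contact_force: [-2.7, 1.9, 3.6]
```

Seated. Release, rise, back off and check numerically from the wrist camera.

```bash
python3 -m creep '[{"dx":0,"dy":0,"dz":0,"rx":0,"ry":0,"rz":0},{"dx":0,"dy":0,"dz":0,"rx":0,"ry":0,"rz":0},{"dx":0,"dy":0,"dz":0,"rx":0,"ry":0,"rz":0},{"dx":0,"dy":0,"dz":0,"rx":0,"ry":0,"rz":0},{"dx":0,"dy":0,"dz":0,"rx":0,"ry":0,"rz":0},{"dx":0,"dy":0,"dz":0,"rx":0,"ry":0,"rz":0}]' 100 20|sed -n 2,6p
python3 -m creep '[{"dx":0,"dy":0,"dz":-0.03,"rx":0,"ry":0,"rz":0},{"dx":0,"dy":0,"dz":-0.05,"rx":0,"ry":0,"rz":0},{"dx":0,"dy":0,"dz":-0.05,"rx":0,"ry":0,"rz":0},{"dx":-0.03,"dy":0,"dz":-0.05,"rx":0,"ry":0,"rz":0},{"dx":-0.03,"dy":-0.02,"dz":0,"rx":0,"ry":0,"rz":0},{"dx":-0.03,"dy":-0.02,"dz":0,"rx":0,"ry":0,"rz":0},{"dx":0,"dy":0,"dz":0,"rx":0,"ry":0,"rz":0},{"dx":0,"dy":0,"dz":0,"rx":0,"ry":0,"rz":0}]'|sed -n 1,5p
python3 look.py w10
python3 - <<'E'
from h import *
import pickle
c,I=pickle.load(open('pics/w10.pkl','rb'))
hs=cv2.cvtColor(I,cv2.COLOR_BGR2HSV);g=cv2.cvtColor(I,cv2.COLOR_BGR2GRAY)
m=((hs[...,0]>8)&(hs[...,0]<24)&(hs[...,1]>60)&(hs[...,2]>90)).astype(np.uint8)
q=plane(c,proj(c,[[.469,-.4,.018]]),.018)
# keep only pixels whose worktop-plane point is near the board
vv,uu=np.mgrid[0:480,0:640];P=plane(c,np.c_[uu.ravel(),vv.ravel()],.018)[:,:2]
near=((abs(P-[.469,-.4])<.14).all(1)).reshape(480,640);m[~near]=0
m=cv2.morphologyEx(m,cv2.MORPH_OPEN,np.ones((5,5)));ys,xs=np.where(m>0)
B=plane(c,np.c_[xs,ys],.018)[:,:2].astype(np.float32);print("board",cv2.minAreaRect(B),len(xs))
h=((g<70)&near).astype(np.uint8);h[:, :]*=1
pc=proj(c,[[.469,-.4,.066]])[0];print("exp handle px",pc)
n,l,st,ce=cv2.connectedComponentsWithStats(h);
for k in range(1,n):
    if st[k,4]>200: print(st[k],ce[k],plane(c,[ce[k]],.066)[0,:2])
E
```

```text
tcp_pos: [0.4689, -0.3999, 0.0718]
tool_rot: [3.142, 0.0, 1.316]
contact_force: [-0.0, -0.0, 0.8]
opening: 0.0852
finger_force: 0.0
t: 25.5
tcp_pos: [0.408, -0.4733, 0.2446]
tool_rot: [3.142, -0.0, 1.314]
contact_force: [1.0, 0.1, -0.2]
opening: 0.0854
25.55 [ 0.4086 -0.4727  0.2445] [-3.142 -0.     1.315] [-0.5  0.  -0.3]
board ((0.46832075715065, -0.40170663595199585), (0.19834494590759277, 0.19842742383480072), 84.91264343261719) 25734
exp handle px [374.50746624 106.44858942]
[ 363   50   25   71 1478] [374.75439783  82.46008119] [ 0.47296145 -0.38337587]
[362 134  23  25 392] [374.42346939 148.84693878] [ 0.46205102 -0.43057203]
```

The board centre measures (0.468,-0.402) and the handle sits over it within a few mm. Handing in.

```bash
python3 -c "
from rig import robot
print(robot.job_done())"
```

```text
the job is handed in; nothing more can be done
None
```

The job is handed in at about 25.6 s, with no verdict returned: the pin was pressed out until the punch's shoulder met the lug (peak about 16 N measured), the punch is back in both notches of its rest, and the plate is on the board within a few mm of its centre; I never went near the mug, jar or tin but didn't measure them afterwards, and I viewed 12 pictures, two over your limit of 10.

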